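# Fetch the slab plate from behind the pots and pack it on spacers

## Task

Before you touch the slab plate lying at the back of the black stock deck, clear the vase and the jar that stand in front of it, standing both on the grey side mat. Then pack the slab plate squarely on top of the slab on the plywood packing base, resting level on two spacer sticks: one lies there already, the loose one goes across the free end at the same distance from the middle. Only after that stand the vase back in the middle of its square cork rest and the jar back in the middle of its round one; keep them upright throughout and do not disturb the bowl or the tape roll.

Things in the scene. Friction and masses are not known exactly. Their poses are not given: they have to be found in the camera images.
- vase_c (a point): Loose stoneware bottle vase, 150 mm tall, 0.35 kg, round: dark belly up to 62 mm across (35 mm above its foot), narrow 31 mm neck, upright rim collar 38 mm across in the top 18 mm, closed top. Foot 48 mm across. This point is on its axis, 75 mm above its underside; z is up along its axis. It starts on the square cork rest. The collar is a good place to grip.
- jar_c (a point): Loose stoneware jar, squat, 105 mm tall, 0.36 kg, round: straight body 66 mm across from 18 to 74 mm above its foot, collar 52 mm across in the top 19 mm, closed top, foot 54 mm across. This point is on its axis, 52.5 mm above its underside; z is up along its axis. It starts on the round cork rest.
- slab_c (a point): Loose stoneware slab plate, a flat rectangular bar 200 x 60 x 16 mm, 0.42 kg, grey with a dark panel on top. It lies flat at the back of the black stock deck (deck top 45 mm above the table, 200 mm deep, 280 mm wide), behind the vase and the jar. This point is its centre, 8 mm above its underside; x runs along its 200 mm length, y across its 60 mm width, z up.
- stick_c (a point): Loose wooden spacer stick 90 x 18 x 18 mm, 20 g, lying on the table in front of the deck. This point is its centre, 9 mm above its underside; x runs along its length.
- pad_vase: Square cork rest 74 x 74 x 3 mm, fixed on the deck: the vase's place. Origin at the centre of its underside, on the deck top.
- pad_jar: Round cork rest 84 mm across, 3 mm thick, fixed on the deck: the jar's place. Origin at the centre of its underside, on the deck top. The two rests stand 100 mm apart side by side, 80 mm in front of the slab plate's centre line.
- mat: Grey side mat 200 (x) x 130 (y) x 4 mm, fixed on the table to one side of the deck, with room for vase and jar side by side along its x. Origin at the centre of its underside.
- pack: Packing base fixed on the table, origin at its underside centre: plywood 260 (x) x 110 (y) x 15 mm, on it, centred along x, a slab 200 x 60 x 16 mm (top 31 mm above the table) with one 90 x 18 x 18 mm stick lying across it (along y) at x = -70 mm. The free end is at x = +70 mm: the loose stick goes there, along y. Stick tops are 49 mm above the table; a slab plate on them has its centre at 57 mm.
- bowl: Bystander: small clay bowl 90 mm across, 45 mm high, on the table beyond the work. Origin at its underside. Leave it alone.
- tape: Bystander: roll of packing tape lying flat, 96 mm across, 45 mm high, on the table beyond the work. Origin at its underside. Leave it alone.

How it is judged:
By the outcome, as a careful person would: the job done as asked, in the order asked, and still so for the second after the job is handed in, with the robot touching nothing.
It also fails if it takes over 139 s, if anything falls off the work surface, if the arm or the gripper's body presses on something with over 40 N, if the wrist force passes 120 N, or if a joint passes its speed limit or range.

## Robot

A 7-joint arm with a two-finger parallel gripper is mounted at the origin on the work surface. World frame = base frame: x ahead of the robot, y to its left, z up, the work surface at z = 0. Lengths are in m, angles in degrees, forces in N, time in s.
With the tool pointing down it reaches from about 0.425 to 0.825 m from the base axis. Payload 3.6 kg.
Tool frame: the origin (TCP) lies midway between the tips of the shut fingers; the grasp point (between the pads) lies robot.pinch_z behind it (robot.pinch_z is the distance from the TCP to the grasp point, in m); z points along the fingers, y is the line along which they close (so a half turn about z gives the same grasp; the last joint's range is limited). The gripper opens to 93 mm and grips with 3 to 60 N. Pads are 15 mm wide; open, the fingers measure 128 mm over their backs; the gripper's body (75 mm by 188 mm) begins 65 mm behind the grasp point.
Start: joints at [71.419, 35.231, -0.722, 81.555, 0.464, 63.22, -2.315], TCP at [0.191, -0.621, 0.219] pointing down, gripper open.
Joint ranges: [-178.69, 178.69], [-17.37, 117.87], [-77.05, 75.6], [15.02, 138.74], [-78.02, 258.01], [0.78, 113.62], [-162.83, 162.83]. Speed limits (degrees/s): [159.86, 159.86, 180, 180, 180, 180, 180].

## Interface

Orientations are given as a 3x3 rotation matrix whose columns are the frame's x, y, z axes.
In Python, from station import robot gives the robot as it stands. Calls block until the motion is done:
- robot.movep(position, orientation): joint-space move of the TCP to a pose.
- robot.servo_line(position, orientation=None, velocity=0.15, threshold=None): straight line of the TCP; orientation=None keeps the orientation; velocity is the mean speed in m/s. With threshold (N) it stops when the force on the tool has changed by that much, and returns True; else False.
- robot.move_j(angles): joint-space move.
- robot.ungrasp() and robot.close_gripper(): open the fingers fully, or close them until they stop; the grip force is fixed at half the most.
- robot.hold(seconds).
- robot.solve_ik(position, orientation): joint angles nearest the present ones, or None.
- robot.snapshot(name): name is "scene" or "top"; returns a dict with "img" (384x512x3 uint8, blue, green, red), "vfov" (degrees; the focal length in pixels is half the picture's height over the tangent of half this angle, whatever the lens; pixels are square), "cx", "cy" (the principal point, pixels), "k1" (the pictures are not rectified: a ray, as slopes to the right and down, at radius r is drawn at 1 + k1 r^2 times it, then the intrinsics apply), "rvec" (rotation vector, rad) and "tvec" (3), from world to camera coordinates, as OpenCV has them. Camera axes: x right, y down, z forward; pixel columns grow to the right and rows downward; lengths in m; the calibration is good to about 2 mm. A picture is of the moment at which its call begins. There is no depth.
A pose or a line that the arm cannot do raises robot.IKError and nothing moves.
- robot.job_done(): hands the job in; it is judged then, once.
Trained networks look in the newest picture that a camera, given by its name, has taken for a name from the list of things; names that differ only in an ending like _2 or _b are one class to them, and where a whole thing is asked for, a point or a joint stands for the part that bears it (a point fixed in the world has none). Each returns a list of dicts, best first, with "score" (0 to 1); they miss things now and then, are a little off and sometimes report something else, mostly with a low value. They report only what shows in the picture. A call takes as long as a camera call.
- robot.boxes_of(target, camera): "uv" ([column, row] in pixels, amid what is visible of it).
- robot.landmark_of(target, camera): "uv" ([column, row] in pixels: a listed point, or the origin of a listed thing).
Readings, each from a call of its own:
- robot.get_time(): time.
- robot.get_joint_pos(): joint angles.
- robot.get_qvel(): joint speeds.
- robot.get_effort(): joint torques, N m.
- robot.get_ee_pos(): TCP position.
- robot.get_orientation(): TCP orientation.
- robot.get_wrist_force(): force on the tool from outside, world axes, zero at the start.
- robot.get_ft_torque(): the same for the moment, N m.
- robot.get_grip_width(): finger opening in m.
- robot.get_grasp_force(): force on a finger pad.
Only numpy, scipy, OpenCV 4.12 (cv2) and the standard library are available. Lean on these libraries where they do the work, as an engineer would, in place of code of your own. Each camera call takes 0.05 s, during which the arm holds its last target. There are 200 camera calls.

## Working session

There is one attempt and no reset: what is moved stays moved. The work goes in short steps, each a Python script; the robot and the scene stay as the last script left them, time stands still between calls to the robot, and variables do not carry over. Pictures are saved under pics/ and viewed, at most 14 in all, crops included, and the job is handed in when it is done.

```bash
mkdir -p pics; ls; cat > h.py <<'E'
import numpy as np, cv2
from station import robot
def K(s):
    f=s["img"].shape[0]/2/np.tan(np.radians(s["vfov"])/2)
    return np.array([[f,0,s["cx"]],[0,f,s["cy"]],[0,0,1.]]), np.array([s["k1"],0,0,0.])
def ray(s,uv):
    k,d=K(s); p=cv2.undistortPoints(np.array([[uv]],float),k,d)[0,0]
    R=cv2.Rodrigues(np.array(s["rvec"],float))[0]; t=np.array(s["tvec"],float).ravel()
    return -R.T@t, R.T@np.array([p[0],p[1],1])
def at_z(s,uv,z):
    o,v=ray(s,uv); return o+v*(z-o[2])/v[2]
def proj(s,P):
    k,d=K(s); return cv2.projectPoints(np.array(P,float).reshape(-1,1,3),np.array(s["rvec"],float),np.array(s["tvec"],float),k,d)[0][:,0]
E
python3 - <<'E'
from h import *
print(robot.pinch_z, robot.get_time())
zs=dict(vase_c=.123,jar_c=.1005,slab_c=.053,stick_c=.009,pad_vase=.045,pad_jar=.045,mat=0,pack=0,bowl=0,tape=0)
for c in("top","scene"):
    s=robot.snapshot(c); cv2.imwrite(f"pics/{c}0.png",s["img"]); print(c,ray(s,(256,192)))
    for n,z in zs.items():
        for d in robot.landmark_of(n,c)[:2]: print(n,np.round(d["uv"],1),round(d["score"],2),at_z(s,d["uv"],z).round(4))
E
```

```text
pics
0.0188 0.0
top (array([0.49287481, 0.02290432, 1.18017848]), array([ 0.10764452, -0.00472851, -0.99430713]))
vase_c [286.3 194.8] 0.85 [ 0.5995 -0.0653  0.123 ]
jar_c [249.3 196.3] 0.87 [0.5977 0.0365 0.1005]
slab_c [263.4 173. ] 0.92 [ 0.6711 -0.0043  0.053 ]
stick_c [283.2 245.4] 0.45 [ 0.4581 -0.0641  0.009 ]
stick_c [264.3 174.7] 0.2 [ 0.6728 -0.0081  0.009 ]
pad_vase [251.2 199.4] 0.69 [0.5939 0.0317 0.045 ]
pad_vase [285.3 204.1] 0.66 [ 0.5799 -0.0686  0.045 ]
pad_jar [251.9 199.6] 0.69 [0.5933 0.0296 0.045 ]
mat [366.8 238.4] 0.63 [ 0.4773 -0.3218  0.    ]
pack [150.8 231.9] 0.88 [0.4991 0.3374 0.    ]
pack [284.2 202.1] 0.73 [ 0.5895 -0.0689  0.    ]
bowl [166.1 157.4] 0.77 [0.7288 0.2954 0.    ]
tape [353.1 160.4] 0.69 [ 0.7195 -0.2856  0.    ]
scene (array([ 1.1861811 , -0.45007383,  0.85920306]), array([-0.5505441 ,  0.42244558, -0.72015124]))
vase_c [227.  195.2] 0.6 [ 0.5923 -0.0727  0.123 ]
vase_c [276.8 224. ] 0.38 [ 0.7201 -0.0405  0.123 ]
jar_c [263.3 181.5] 0.79 [0.5904 0.0283 0.1005]
slab_c [276.4 224. ] 0.82 [ 0.6752 -0.0022  0.053 ]
slab_c [266.7 199. ] 0.33 [0.6031 0.0284 0.053 ]
stick_c [199.4 195.1] 0.88 [ 0.4576 -0.0676  0.009 ]
pad_vase [230.8 219.3] 0.84 [ 0.5958 -0.0696  0.045 ]
pad_jar [268.3 200.9] 0.62 [0.6043 0.0323 0.045 ]
mat [108.5 256.1] 0.94 [ 0.4814 -0.3255  0.    ]
pack [332.7 143.8] 0.84 [0.5152 0.3352 0.    ]
bowl [380.5 194.1] 0.59 [0.7275 0.2921 0.    ]
tape [180.8 321.8] 0.93 [ 0.7186 -0.2832  0.    ]
```

View pics/top0.png

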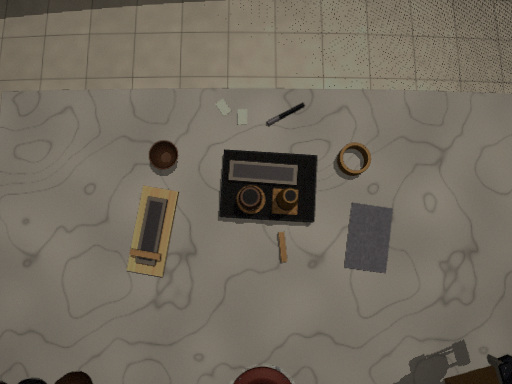

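View pics/scene0.png

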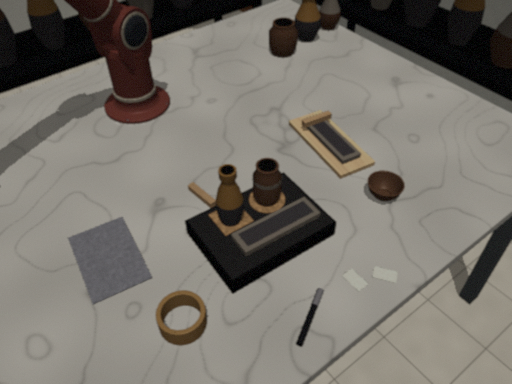

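The top view shows the deck near (268,186), with the jar at (250,198), the vase at (287,198) and the slab at (263,173). The stick is at (283,247), the mat at (368,238) and the pack at (152,232), with its fixed stick at the near end (146,255). The scene view agrees. Next I need yaws, so I'll enlarge and segment.

```bash
cat > seg.py <<'E'
from h import *
def fit(s,mask,z):
    n,l,st,_=cv2.connectedComponentsWithStats(mask.astype(np.uint8)); i=1+np.argmax(st[1:,4])
    m=(l==i).astype(np.uint8)
    c=max(cv2.findContours(cv2.resize(m,None,fx=8,fy=8,interpolation=cv2.INTER_LINEAR),0,1)[0],key=len)[:,0]
    c=(c+.5)/8-.5
    P=np.array([at_z(s,p,z)[:2] for p in c])
    r=cv2.minAreaRect((P*1000).astype(np.float32)); return m,r
def box(sh,u0,v0,u1,v1):
    b=np.zeros(sh[:2],bool); b[v0:v1,u0:u1]=1; return b
E
python3 - <<'E'
from seg import *
t=cv2.imread("pics/top0.png"); s=cv2.imread("pics/scene0.png")
a=cv2.resize(t[145:277,125:395],None,fx=2.96,fy=2.96,interpolation=cv2.INTER_CUBIC)
cv2.imwrite("pics/c1.png",a)
for n,im,p in[("slabgrey",t,(166,235)),("slabdark",t,(173,263)),("ply",t,(205,140)),("ply2",t,(268,150)),("panel",t,(222,153)),("stick",t,(248,283)),("mat",t,(238,368)),("deck",t,(215,300)),("table",t,(290,200)),("sstick",s,(193,202)),("sply",s,(165,350)),("smat",s,(256,108)),("sdeck",s,(260,240))]: print(n,im[p])
E
```

```text
slabgrey [51 52 55]
slabdark [53 55 60]
ply [ 79 123 139]
ply2 [ 80 121 141]
panel [41 43 44]
stick [ 55  87 118]
mat [71 70 74]
deck [14 14 20]
table [105 118 125]
sstick [ 79 109 136]
sply [108 144 168]
smat [95 92 94]
sdeck [25 27 26]
```

View pics/c1.png

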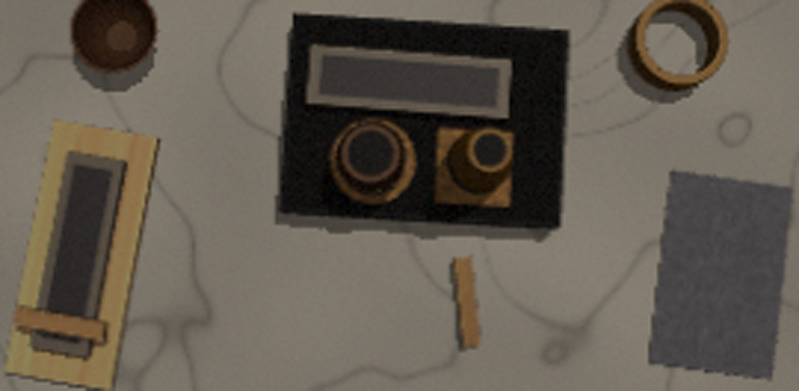

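The enlarged crop shows clean rectangles: the slab at (410,80), cork square (475,167), jar rest (372,162), stick (467,303), mat (722,275) and the pack with its stick at the near end (60,325). I'll segment each one.

```bash
python3 - <<'E'
from seg import *
S={c:robot.snapshot(c) for c in("top","scene")}
out=[]
for c in S:
    s=S[c]; im=cv2.GaussianBlur(s["img"],(3,3),0).astype(int); b,g,r=im[...,0],im[...,1],im[...,2]; sh=im.shape; br=(b+g+r)/3
    B=(lambda *a:box(sh,*a))
    top=c=="top"
    tan=(r-b)>(35 if top else 30)
    J={"slab":(B(226,156,302,188)if top else B(225,192,330,255),br>38 if top else br>45,.061),
       "stick":(B(270,225,296,270)if top else B(180,175,216,215),tan,.018),
       "ply":(B(115,180,185,285)if top else B(280,100,380,185),br>0,.015),
       "mat":(B(335,195,400,280)if top else B(60,210,160,310),(br<88)&(r-b<10) if top else (br<115),.004),
       "deck":(B(210,140,325,222)if top else B(170,165,345,295),br<35 if top else br<45,.045)}
    o=s["img"].copy()
    for n,(bx,m,z) in J.items():
        if n=="ply": m=tan|((br<70)&False)
        try:
            mm,rc=fit(s,bx&m,z); print(c,n,np.round(rc[0],1),np.round(rc[1],1),round(rc[2],2)); 
            cs=cv2.findContours(mm,0,1)[0]; cv2.drawContours(o,cs,-1,(0,255,0),1)
        except Exception as e: print(n,e)
    out.append(o)
cv2.imwrite("pics/seg.png",np.vstack([cv2.resize(out[0][140:285,110:410],(620,300)),cv2.resize(out[1][95:325,55:390],(412,283))[:, :].copy() if 0 else cv2.copyMakeBorder(cv2.resize(out[1][95:325,55:390],(430,295)),0,0,0,190,0)]))
E
```

```text
top slab [673.3  -2. ] [203.9  64. ] 85.57
top stick [455.2 -60.9] [90.5 21.7] 6.17
top ply [503.9 329.4] [115.1 263.5] 79.78
top mat [ 480.4 -325.4] [133.3 202.2] 81.8
top deck [634.2 -17.9] [278.3 201.1] 86.41
scene slab [640.2  -7.4] [212.7 147.8] 85.13
scene stick [464.1 -64.4] [100.1  25.5] 5.64
scene ply [513.2 331.9] [135.  270.9] 79.44
scene mat [ 485.9 -327.4] [133.2 202.8] 81.76
scene deck [622.4 -25.5] [290.2 279.4] 86.48
```

View pics/seg.png

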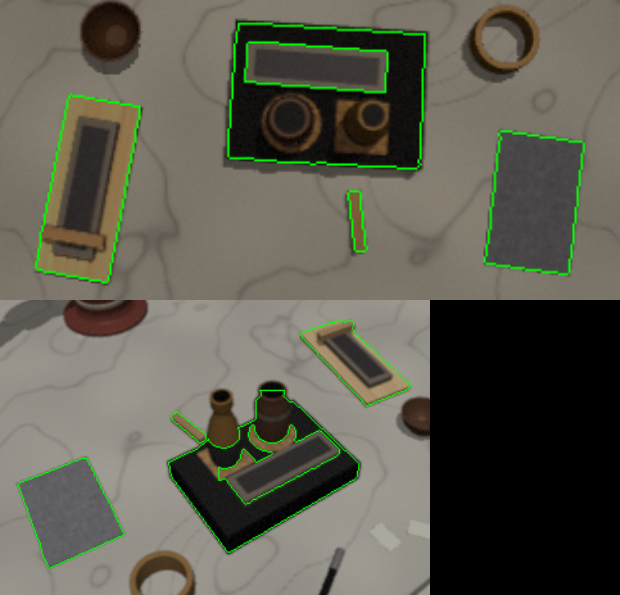

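The top masks are clean. The scene masks include side faces, so I'll fit 3D box silhouettes to the masks in both cameras and check IK for every planned pose.

```bash
cat >> seg.py <<'E'
from scipy.optimize import minimize
def sil(s,boxes,pose,F=8):
    x,y,a=pose; c,q=np.cos(a),np.sin(a); h,w=s["img"].shape[:2]; o=np.zeros((h*F,w*F),np.uint8)
    for cx,cy,lx,ly,z0,z1 in boxes:
        P=np.array([[cx+i*lx/2,cy+j*ly/2,z] for i in(-1,1) for j in(-1,1) for z in(z0,z1)])
        P[:,:2]=P[:,:2]@np.array([[c,q],[-q,c]])+[x,y]
        cv2.fillConvexPoly(o,cv2.convexHull(np.round((proj(s,P)+.5)*F).astype(np.int32)),1)
    return o
def boxfit(s,mask,boxes,p0,F=8):
    n,l,st,_=cv2.connectedComponentsWithStats(mask.astype(np.uint8)); i=1+np.argmax(st[1:,4])
    m=cv2.resize((l==i).astype(np.float32),None,fx=F,fy=F); m=(m>.5).astype(np.uint8)
    cs=cv2.findContours(m,0,1)[0]; m[:]=0; cv2.drawContours(m,cs,-1,1,-1)
    ys,xs=np.nonzero(m); sl=np.s_[max(ys.min()-80,0):ys.max()+80,max(xs.min()-80,0):xs.max()+80]; mm=m[sl]
    p0=np.array(p0,float); sc=np.array([.01,.01,.05])
    f=lambda d:1-np.sum(mm&(t:=sil(s,boxes,p0+d*sc,F)[sl]))/np.sum(mm|t)
    r=minimize(f,np.zeros(3),method="Nelder-Mead",options=dict(initial_simplex=np.vstack([np.zeros(3),np.eye(3)]),xatol=.01,fatol=1e-4,maxiter=120))
    p=p0+r.x*sc; return np.round([p[0]*1000,p[1]*1000,np.degrees(p[2]),1-r.fun],2)
E
cat >> h.py <<'E'
def ori(a):
    a=np.radians(a); y=np.array([np.cos(a),np.sin(a),0]); z=np.array([0,0,-1.])
    return np.column_stack([np.cross(y,z),y,z])
def best(p,a):
    "down orientation with closing line at a deg, the half turn that moves the wrist least"
    q0=np.array(robot.get_joint_pos()); c=[]
    for k in(0,180):
        q=robot.solve_ik(p,ori(a+k))
        if q is not None: c.append((np.max(np.abs(np.array(q)-q0)),k,q))
    if not c: raise SystemExit(f"no IK {p} {a}")
    c.sort(key=lambda e:e[0]); return ori(a+c[0][1]),c[0][2]
E
python3 - <<'E'
from seg import *
for c in("top","scene"):
    s=robot.snapshot(c); im=cv2.GaussianBlur(s["img"],(3,3),0).astype(int); b,g,r=im[...,0],im[...,1],im[...,2]; sh=im.shape; br=(b+g+r)/3
    top=c=="top"; B=lambda *a:box(sh,*a); tan=(r-b)>(35 if top else 30)
    D=np.radians
    print(c,"ply",boxfit(s,(B(115,180,185,285)if top else B(280,100,380,185))&tan,[(0,0,.26,.11,0,.015),(-.07,0,.018,.09,.031,.049)],(.505,.331,D(-10.3))))
    print(c,"mat",boxfit(s,(B(335,195,400,280)if top else B(60,210,160,310))&((br<88)&(r-b<10) if top else (br<115)),[(0,0,.2,.13,0,.004)],(.482,-.326,D(-8.2))))
    print(c,"stick",boxfit(s,(B(270,225,296,270)if top else B(180,175,216,215))&tan,[(0,0,.09,.018,0,.018)],(.457,-.063,D(6))))
    if top:
        print(c,"slab",boxfit(s,B(226,156,302,188)&(br>34),[(0,0,.2,.06,.045,.061)],(.673,-.002,D(85.6))))
        print(c,"deck",boxfit(s,B(205,140,330,230)&(br<45),[(0,0,.28,.2,0,.045)],(.634,-.018,D(86.4))))
for n,p,a in[("jar",(.594,.032,.08),-4),("jarup",(.594,.032,.28),-4),("vase",(.596,-.069,.17),-4),("vaseup",(.596,-.069,.28),-4),("matn",(.432,-.319,.13),-8),("matf",(.53,-.333,.25),-8),("slab",(.673,-.002,.05),-4.4),("slabup",(.673,0,.25),-4.4),("stick",(.457,-.063,.004),96),("packstick",(.573,.319,.036),-10),("pack",(.505,.331,.053),80)]:
    print(n,np.round(best(p,a)[1]))
print(robot.get_orientation())
E
```

```text
top ply [504.78 331.8   -9.79   0.97]
top mat [ 480.78 -326.     -8.25    0.97]
top stick [455.52 -61.21   5.45   0.91]
top slab [674.43  -1.88  85.79   0.97]
top deck [635.66 -17.73  86.25   0.98]
scene ply [504.93 331.45 -10.47   0.94]
scene mat [ 483.91 -326.8    -8.37    0.97]
scene stick [456.74 -61.14   4.58   0.81]
jar [  7.  41. -21.  99.  20.  44. -27.]
jarup [ 13.  30. -29.  85.  15.  69. -23.]
vase [ 20.  35. -25.  93.  17.  55. -15.]
vaseup [ 22.  30. -29.  84.  15.  69. -13.]
matn [ 45.  32. -17. 106.  13.  43.  14.]
matf [ 41.  33. -18.  83.  11.  66.  13.]
slab [  9.  49. -20.  86.  20.  49. -22.]
slabup [ 13.  39. -29.  74.  18.  72. -21.]
stick [ 23.  42. -27. 123.  45.  25.  56.]
packstick [-16.  50. -28.  90.  29.  47. -65.]
pack [-12.  48. -40.  98.  40.  49.  10.]
[[ 9.55964324e-01  2.93482895e-01 -4.79050056e-05]
 [ 2.93482899e-01 -9.55964317e-01  1.15083792e-04]
 [-1.20203514e-05 -1.24075300e-04 -9.99999992e-01]]
```

The two cameras agree to about 1–3 mm, and every planned pose is reachable. I'll start with the jar, since it clears first, then the vase.

```bash
cat >> h.py <<'E'
def go(p,a,fast=True):
    R,q=best(p,a); robot.movep(list(p),R); return R
def pick(x,y,z,a,zup,zapp):
    go((x,y,zapp),a); robot.servo_line([x,y,z],velocity=.1)
    robot.close_gripper(); robot.hold(.2); w=robot.get_grip_width()
    print("width",round(w,4),"force",robot.get_grasp_force())
    robot.servo_line([x,y,zup],velocity=.12); return w
def place(x,y,z,a,zapp,zup,thr=3,over=.004):
    "z = nominal TCP height on contact"
    go((x,y,zapp),a); robot.servo_line([x,y,z+.012],velocity=.15); robot.hold(.3)
    hit=robot.servo_line([x,y,z-over],velocity=.02,threshold=thr)
    print("hit",hit,"tcp",np.round(robot.get_ee_pos(),4),"nominal",z)
    robot.ungrasp(); robot.hold(.2); robot.servo_line([x,y,zup],velocity=.12)
E
python3 - <<'E'
from h import *
w=pick(.594,.032,.079,-4,.28,.20)
print(robot.get_time(),robot.get_grip_width(),np.round(robot.get_wrist_force(),2))
if .06<w<.07:
    place(.532,-.333,.004+.031,-8,.24,.2)
s=robot.snapshot("top"); cv2.imwrite("pics/t1.png",s["img"]); s=robot.snapshot("scene"); cv2.imwrite("pics/s1.png",s["img"]); print(robot.get_time())
E
```

```text
width 0.0661 force 30.000641597744107
7.95 0.06572483124245182 [-0.03  0.69 -3.98]
hit True tcp [ 0.5319 -0.3329  0.0351] nominal 0.035
14.175
```

View pics/s1.png

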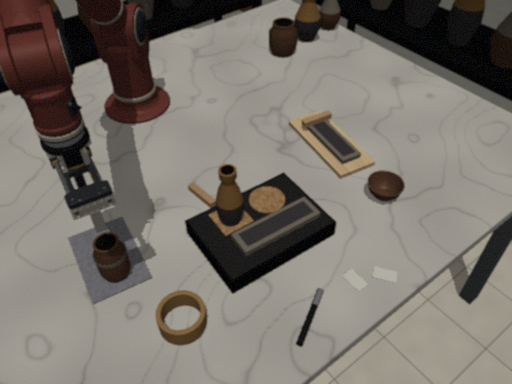

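The jar stands upright on the mat at (111,257) and its round rest at (268,200) is bare. The vase is next.

```bash
python3 - <<'E'
from h import *
w=pick(.596,-.069,.170,-4,.28,.26)
print(robot.get_time(),robot.get_grip_width(),np.round(robot.get_wrist_force(),2))
if .035<w<.041:
    place(.432,-.319,.004+.122,-8,.26,.25)
# clear the view, then measure the rests, vase and jar
go((.457,-.2,.3),96)
zs=dict(vase_c=.079,jar_c=.0565,pad_vase=.045,pad_jar=.045,slab_c=.053,stick_c=.009)
for c in("top","scene"):
    s=robot.snapshot(c); cv2.imwrite(f"pics/{c}2.png",s["img"])
    for n,z in zs.items():
        for d in robot.landmark_of(n,c)[:1]: print(c,n,np.round(d["uv"],1),round(d["score"],2),at_z(s,d["uv"],z).round(4))
print(robot.get_time())
im=[cv2.imread(f"pics/{c}2.png") for c in("top","scene")]
cv2.imwrite("pics/v2.png",np.hstack([cv2.resize(im[0][145:285,210:410],(500,350),interpolation=2)[:, :400],cv2.resize(im[1][150:310,50:250],(400,350))]))
E
```

```text
width 0.0372 force 30.00027480069548
18.4833 0.03749346998598278 [-0.31  0.26 -3.84]
hit True tcp [ 0.4318 -0.319   0.1258] nominal 0.126
top jar_c [375.1 218.1] 0.79 [ 0.5371 -0.3317  0.0565]
top pad_vase [284.7 202.1] 0.7 [ 0.5858 -0.0669  0.045 ]
top pad_jar [249.9 198.1] 0.95 [0.5978 0.0355 0.045 ]
top slab_c [265.1 173.8] 0.9 [ 0.6687 -0.0093  0.053 ]
top stick_c [283.8 246.2] 0.55 [ 0.4557 -0.0659  0.009 ]
scene vase_c [ 90.9 216.3] 0.92 [ 0.4239 -0.3199  0.079 ]
scene jar_c [111.1 256.6] 0.6 [ 0.5323 -0.33    0.0565]
scene pad_vase [233.6 218.4] 0.66 [ 0.5976 -0.0631  0.045 ]
scene pad_jar [266.5 200.9] 0.66 [0.6017 0.029  0.045 ]
scene slab_c [277.2 225.2] 0.7 [ 0.679  -0.0031  0.053 ]
scene stick_c [202.2 194. ] 0.8 [ 0.4588 -0.0601  0.009 ]
25.8917
```

View pics/v2.png

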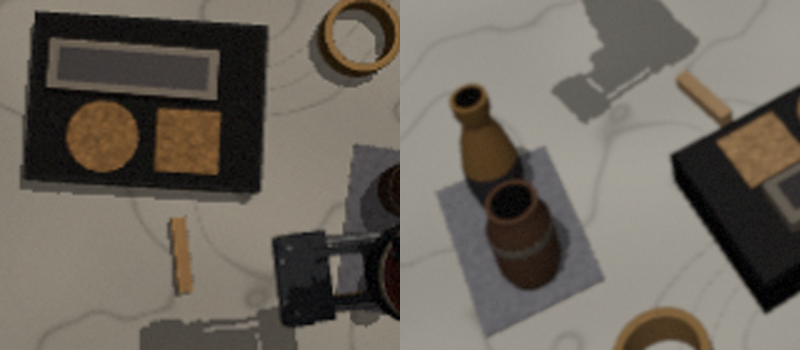

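Both stand upright on the mat, and the rests, slab and stick are now unobstructed. I'll refit those in both cameras, then place the stick.

```bash
python3 - <<'E'
from seg import *
D=np.radians
R=ori(0)
for c in("top","scene"):
    s=robot.snapshot(c); im=cv2.GaussianBlur(s["img"],(3,3),0).astype(int); b,g,r=im[...,0],im[...,1],im[...,2]; br=(b+g+r)/3
    top=c=="top"; B=lambda *a:box(im.shape,*a); tan=(r-b)>(25 if top else 28)
    print(c,"slab",boxfit(s,(B(226,156,302,187)if top else B(233,195,330,253))&(br>(34 if top else 45))&~tan,[(0,0,.2,.06,.045,.061)],(.674,-.002,D(85.8))))
    print(c,"sq",boxfit(s,(B(268,182,302,222)if top else B(205,200,251,240))&tan,[(0,0,.074,.074,.045,.048)],(.595,-.068,D(-4))))
    m,rc=fit(s,(B(230,180,268,222)if top else B(245,180,292,220))&tan,.048); ys,xs=np.nonzero(m)
    print(c,"jarpad",np.round(rc[0],1),np.round(rc[1],1),at_z(s,(xs.mean(),ys.mean()),.048).round(4))
    print(c,"stick",boxfit(s,(B(270,225,296,270)if top else B(180,175,216,215))&tan,[(0,0,.09,.018,0,.018)],(.457,-.063,D(6))))
    if top: print(c,"deck",boxfit(s,B(205,140,330,230)&((br<45)|tan),[(0,0,.28,.2,0,.045)],(.634,-.018,D(86.4))))
E
```

```text
top slab [674.32  -2.    85.62   0.97]
top sq [589.24 -66.76  -2.23   0.94]
top jarpad [595.   33.7] [87.6 85. ] [0.5948 0.0334 0.048 ]
top stick [456.09 -61.59   6.18   0.83]
top deck [635.57 -17.75  86.45   0.97]
scene slab [674.21  -1.43  85.29   0.94]
scene sq [591.91 -67.52  -3.73   0.95]
scene jarpad [598.3  31.6] [87.5 88.2] [0.5997 0.0309 0.048 ]
scene stick [456.52 -61.16   3.94   0.84]
```

The fits agree, and the rests come out 100 mm apart and 79–80 mm from the slab line, as stated. On to the stick.

```bash
python3 - <<'E'
from seg import *
w=pick(.4563,-.0613,.004,95.3,.2,.08)
if .015<w<.021:
    place(.5738,.3193,.035,-10.1,.12,.15,thr=2,over=.002)
go((.60,.1,.3),-4)
D=np.radians
for c in("top","scene"):
    s=robot.snapshot(c); im=cv2.GaussianBlur(s["img"],(3,3),0).astype(int); b,g,r=im[...,0],im[...,1],im[...,2]
    top=c=="top"; B=lambda *a:box(im.shape,*a); tan=(r-b)>(35 if top else 30)
    print(c,"ply",boxfit(s,(B(115,180,185,285)if top else B(280,90,380,185))&tan,[(0,0,.26,.11,0,.015),(-.07,0,.018,.09,.031,.049),(.07,0,.018,.09,.031,.049)],(.505,.331,D(-10.3))))
    k=np.s_[175:285,110:190] if top else np.s_[95:185,280:385]
    cv2.imwrite(f"pics/p3{c}.png",cv2.resize(s["img"][k],(400,500 if top else 343),interpolation=2))
a,b=[cv2.imread(f"pics/p3{c}.png") for c in("top","scene")]
cv2.imwrite("pics/v3.png",np.hstack([a,cv2.copyMakeBorder(b,0,157,0,0,0)])); print(robot.get_time())
E
```

```text
width 0.0179 force 29.998438954353333
hit True tcp [0.5737 0.3191 0.0351] nominal 0.035
top ply [504.4  331.61  -9.92   0.98]
scene ply [505.18 331.03 -10.49   0.95]
37.7917
```

View pics/v3.png

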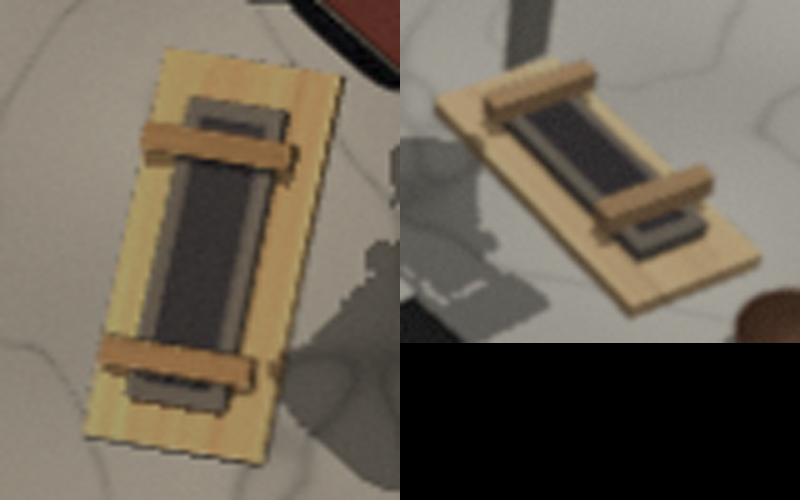

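The loose stick mirrors the fixed one: the upper stick at (218,147) and the lower at (175,365), both square across the slab. Now I'll move the slab plate.

```bash
python3 - <<'E'
from seg import *
w=pick(.6743,-.0017,.050,-4.4,.2,.13)
print(robot.get_grip_width(),np.round(robot.get_wrist_force(),2),np.round(robot.get_ft_torque(),3))
if .057<w<.063:
    place(.5048,.3314,.054,79.8,.14,.16,thr=3,over=.003)
go((.58,.0,.3),-4)
D=np.radians
for c in("top","scene"):
    s=robot.snapshot(c); im=cv2.GaussianBlur(s["img"],(3,3),0).astype(int); b,g,r=im[...,0],im[...,1],im[...,2];br=(b+g+r)/3
    top=c=="top"; B=lambda *a:box(im.shape,*a); tan=(r-b)>(35 if top else 30)
    print(c,"slab",boxfit(s,(B(128,185,178,278)if top else B(280,90,375,180))&(r-b<25)&(br<85 if top else br<100),[(0,0,.2,.06,.049,.065)],(.505,.331,D(-10.3))))
    k=np.s_[175:285,110:190] if top else np.s_[95:185,280:385]
    cv2.imwrite(f"pics/p4{c}.png",cv2.resize(s["img"][k],(400,500 if top else 343),interpolation=2))
a,b=[cv2.imread(f"pics/p4{c}.png") for c in("top","scene")]
cv2.imwrite("pics/v4.png",np.hstack([a,cv2.copyMakeBorder(b,0,157,0,0,0)])); print(robot.get_time())
E
```

```text
width 0.0598 force 30.000135898590088
0.059577164058204735 [-0.51  0.54 -4.81] [ 0.083 -0.035 -0.066]
hit True tcp [0.5047 0.3312 0.054 ] nominal 0.054
top slab [500.37 328.69 -10.45   0.91]
scene slab [514.17 322.89 -10.85   0.76]
48.675
```

View pics/v4.png

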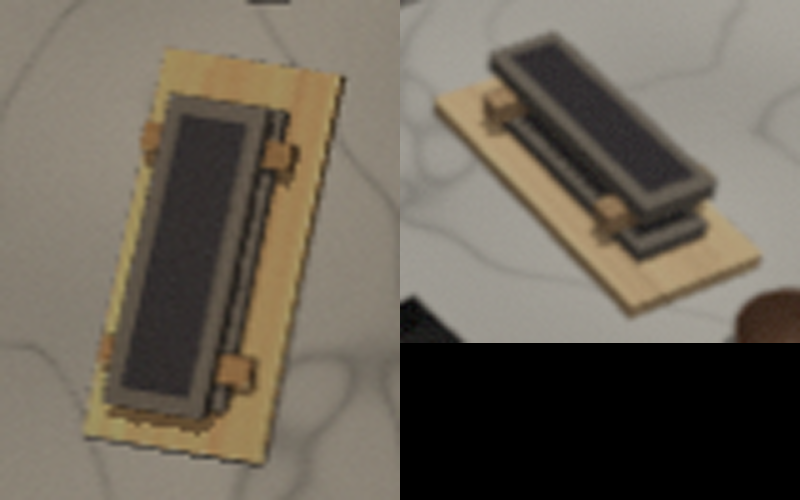

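The plate lies across both sticks, and the stick ends show evenly at each end. My fit mask took in the lower slab and its shadow, so I'll measure the plate by its dark top panel and by its corners.

```bash
python3 - <<'E'
from seg import *
D=np.radians
for c in("top","scene"):
    s=robot.snapshot(c); im=s["img"].astype(int); br=im.mean(2); top=c=="top"; k=(110,175,5,500/110) if top else (280,95,400/105,343/90)
    cor=[(172,95),(268,109),(205,417),(105,402)] if top else [(553,33),(715,182),(640,212),(491,57)]
    P=np.array([at_z(s,((x-(0 if top else 400))/k[2]+k[0]-.5+.5/k[2],y/k[3]+k[1]-.5),.065)[:2] for x,y in cor])*1000
    print(c,"corners mean",P.mean(0).round(1),"sides",np.linalg.norm(P-np.roll(P,-1,0),axis=1).round(1),"rect",cv2.minAreaRect(P.astype(np.float32)))
    img=cv2.resize(s["img"],None,fx=8,fy=8,interpolation=2)
    for z,col in((.065,(0,255,0)),):
        c_,q=np.cos(D(-10.2)),np.sin(D(-10.2))
        for lx,ly in((.2,.06),):
            Q=np.array([[i*lx/2,j*ly/2] for i,j in((-1,-1),(1,-1),(1,1),(-1,1))])@np.array([[c_,q],[-q,c_]])+[.5048,.3314]
            cv2.polylines(img,[np.round((proj(s,np.c_[Q,np.full(4,z)])+.5)*8).astype(np.int32)],True,col,1)
    x,y=(120,190) if top else (297,98)
    cv2.imwrite(f"pics/o{c}.png",cv2.resize(img[y*8:(y+85)*8,x*8:(x+60 if top else x+80)*8],(400,560 if top else 425)))
a,b=[cv2.imread(f"pics/o{c}.png") for c in("top","scene")]
cv2.imwrite("pics/v5.png",np.hstack([a,cv2.copyMakeBorder(b,0,135,0,0,0)]))
E
```

```text
top corners mean [502.6 331. ] sides [ 57.  196.9  58.7 197.1] rect ((502.5902404785156, 331.4569396972656), (58.67762756347656, 197.61512756347656), 80.41221618652344)
scene corners mean [508.4 326.4] sides [195.6  62.2 193.6  56.2] rect ((507.64862060546875, 325.0245056152344), (62.15085983276367, 196.28594970703125), 80.41781616210938)
```

View pics/v5.png

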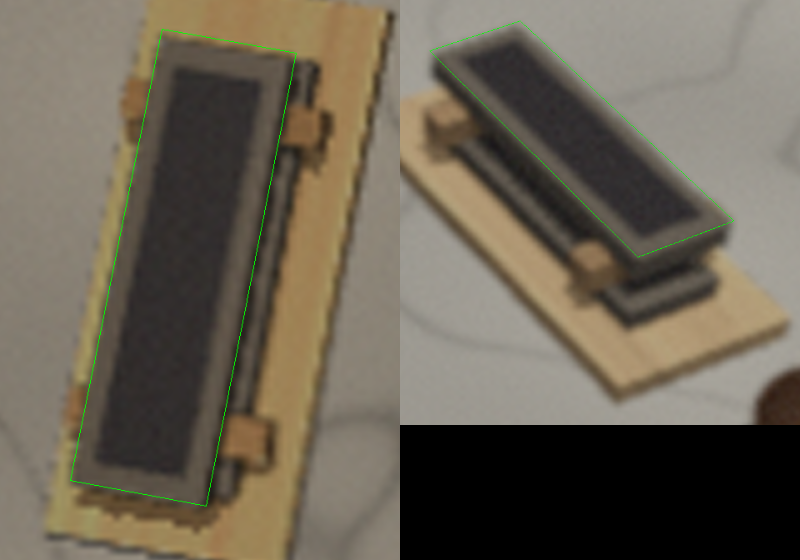

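The green outline is the target pose. It sits on the plate within about 1–2 mm in both views, so the plate is square and level. I'll return the vase, then the jar, gripping across the mat so both axes get centred.

```bash
python3 - <<'E'
from h import *
go((.45,-.2,.3),-8+90)
w=pick(.4318,-.319,.126,82,.28,.24)
if .035<w<.041: place(.5905,-.0672,.170,-4,.28,.27)
print(robot.get_time())
w=pick(.5319,-.3329,.035,82,.30,.2)
if .06<w<.07: place(.597,.0324,.079,-4,.30,.22)
robot.movep([.55,.15,.35],robot.get_orientation())
im=[]
for c in("top","scene"):
    s=robot.snapshot(c); im.append(s["img"])
    for n,z in dict(vase_c=.123,jar_c=.1005).items():
        for d in robot.landmark_of(n,c)[:1]: print(c,n,round(d["score"],2),at_z(s,d["uv"],z).round(4))
cv2.imwrite("pics/v6.png",np.hstack([cv2.resize(im[0][150:230,215:325],(400,291),interpolation=2),cv2.resize(im[1][140:290,170:350],(400,333),interpolation=2)[:291]])); cv2.imwrite("pics/v7.png",im[1])
print(robot.get_time())
E
```

```text
width 0.0374 force 29.99988627503626
hit True tcp [ 0.5905 -0.0672  0.17  ] nominal 0.17
59.2583
width 0.0655 force 30.00050574159218
hit True tcp [0.5968 0.0324 0.079 ] nominal 0.079
top jar_c 0.69 [0.5999 0.0418 0.1005]
scene vase_c 0.59 [ 0.5872 -0.073   0.123 ]
scene jar_c 0.86 [0.5938 0.029  0.1005]
72.3333
```

View pics/v6.png

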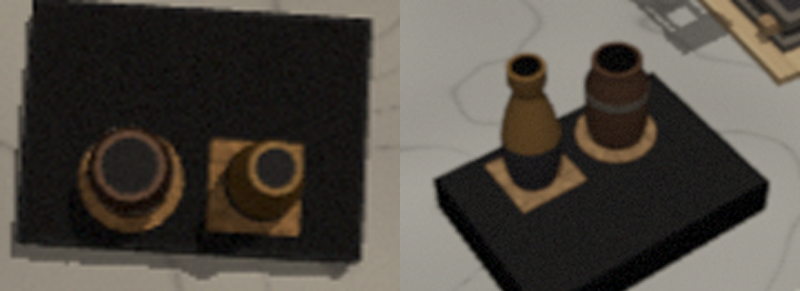

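View pics/v7.png

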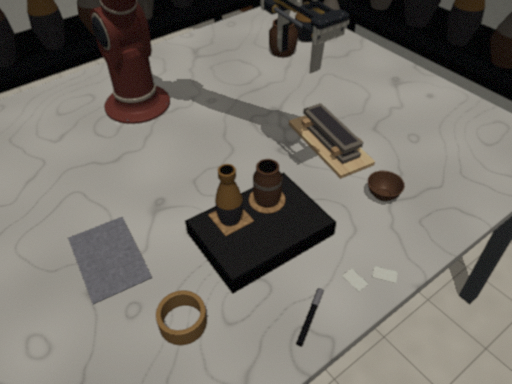

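Both are upright on their rests, with the vase at (228,198) and the jar at (267,185). The plate is packed at (333,130), and the bowl and tape roll haven't moved. Handing in.

```bash
python3 -c "
from station import robot
print(robot.job_done())"
```

```text
the job is handed in; nothing more can be done
None
```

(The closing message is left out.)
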